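# Set a screw-driven register stop free of backlash and seat a printing block on it

### The job

Set the register jig with its crank: wind the sliding stop clearly past the brass index mark (toward the crank), then wind it back so that its pointer comes to rest on the mark with the screw's backlash taken up, moving the stop by the crank alone. Then slide the printing block along the bed squarely up to the black buffer bar of the stop and press it on firmly, with about 18 N and never over 25 N, and let go, leaving the block at the stop and the stop still on the mark. Leave the other things on the table alone.

Things in the scene. Friction and masses are not known exactly. Their poses are not given: they have to be found in the camera images.
- jig: Register jig, fixed. Plywood bed 110 mm wide (x), y -200 to +170 mm, top 12 mm above the table (origin on the table). +y runs from block to crank (robot's left, turned up to 17 deg), +x away from the robot. Grey screw head at y +100 to +160, 64 wide, top 56 mm up. Rail along the near edge (x -55 to -67, 10 mm high), clear of a hand gripping the block across x.
- crank_axis (a point): Point on the crank's vertical axis, on top of the screw head at jig (0, +130 mm), 90 mm above the table: level with the middle of the crank's grip. It does not move.
- pin (a point): Middle of the crank's upright round wooden grip: 13 mm thick, 40 mm tall (70 to 110 mm above the table), 35 mm from the crank axis. Below it the steel crank arm reaches up to 68 mm, the nut on the hub to 74 mm. The grip spins freely about itself: it can be led round in a circle without turning the hand.
- crank (a joint): Crank angle (rad), positive counter-clockwise from above; at 0 the grip is on the jig's +x side of the axis. 16 mm of screw per turn: counter-clockwise draws the stop toward the crank (+y), clockwise pushes it toward the block. It needs about 0.12 N m (3 to 4 N at the grip), stays where left and has 4 turns or more of travel.
- stop: Aluminium stop, 84 mm wide (x), 41 tall, 34 deep behind its face, sliding on the bed along jig y. Origin at mid foot of its plate's face, which looks to -y, at the block; axes as the jig's. A dark pointer level with the face reaches out to the near rail. Starts 9 to 32 mm short of the mark (-y side), can go 15 mm past it. Drags with 4 N; backlash to the screw about 6 mm.
- index: The mark: a brass clip 10 mm wide with a thin raised line, on the near rail. Origin at the line, level with the bed's top; axes as the jig's. The stop is on the mark when both have the same jig y (face and pointer level with the line).
- stop_face (a point): Middle of the stop's plate. In front of it stands a black buffer bar (60 wide, 3 to 21 mm above the bed), its front 5 to 13 mm before the plate, each time different, rigid: the block meets it, so feel for it. After a reversal of the crank the stop stands still until the 6 mm backlash is taken up (unknown at the start). Over 5 N pushes it through open backlash; last wound toward the block it holds.
- block: Printing block: wooden mount with lino face, 44 mm wide (x), 70 long (y), 21 tall, 0.12 to 0.21 kg, loose on the bed at the end away from the crank, turned up to 10 deg. Origin mid underside. Its end face is 35 mm from the origin along +y; it goes flat against the stop's buffer bar, about in the middle of the bed's width (within 15 mm).
- ink_jar: Jar of ink, 48 mm wide, 50 mm tall, standing behind the jig; leave alone.
- gouge_a: Lino gouge with a wooden handle, 112 mm, lying behind the jig; leave alone.
- eraser: Eraser, 43 mm, lying in front of the jig; leave alone.
- binder_clip: Black binder clip, 53 mm, lying in front of the jig; leave alone.
- brayer: Ink roller, 164 mm, at the left; leave alone.
- baren: Round rubbing pad with a wooden bar handle, 95 mm, at the left; leave alone.

How it is judged:
On the way, in this order (a step that is already met when the one before it is completed fails the run):
1. the stop has been wound at least 3 mm past the mark, toward the crank (y of stop in the frame of index above 0.003 m), for 0.1 s.
2. the stop is back within 2 mm of the mark (y of stop in the frame of index between -0.002 and 0.002 m), for 0.2 s.
3. the block is pressed on the stop with at least 12 N for 0.2 s (contact force between block and stop above 12 N), for 0.2 s.
At the end, for the whole second after the job is handed in: The stop stands within 2 mm of the mark; the block lies flat and at rest on the bed with its end face 3.5 to 15.5 mm before the stop's plate (where the buffer bar can stand), square to it within 0.06 rad and within 15 mm of the middle of the stop, released (all of step 2 and y of block in the frame of stop between -0.0505 and -0.0385 m and x of block in the frame of stop between -0.015 and 0.015 m and angle between the y axis of block and the y axis of stop, either way round below 0.06 rad and angle between block's own z axis and vertical below 0.05 rad and linear speed of block below 0.01 m/s and contact force between the fingers and block below 0.1 N); the robot touches nothing.
It fails at once if the block is pressed on the stop with more than 25 N (contact force between block and stop above 25 N).
It fails at once if the stop is pushed with the hand instead of the crank (contact force between any of the fingers, the arm and stop above 2 N).
It fails at once if another thing is moved by more than 20 mm (distance of any of ink_jar, gouge_a, eraser, binder_clip, brayer, baren from where it was at the start of the episode above 0.02 m).
It also fails if it takes over 72 s, if anything falls off the work surface, if the arm or the gripper's body presses on something with over 40 N, if the wrist force passes 120 N, or if a joint passes its speed limit or range.

### The arm

A 6-joint arm with a two-finger parallel gripper is mounted at the origin on a cart in front of the work surface, level with it; the furniture and walls round the work are solid. World frame = base frame: x ahead of the robot, y to its left, z up, the work surface at z = 0. Lengths are in m, angles in rad, forces in N, time in s.
With the tool pointing down it reaches from about 0.325 to 0.925 m from the base axis. Payload 3.1 kg.
Tool frame: the origin (TCP) lies at the very end of the fingers, on their centre line; the grasp point (between the pads) lies 19 mm behind it (env.grasp_offset is the distance from the TCP to the grasp point, in m); z points along the fingers, x is the direction in which the jaws open and shut, and the axes are right-handed (so a half turn about z gives the same grasp; the last joint's range is limited). The gripper opens to 85 mm and grips with 20 to 120 N. Pads are 22 mm wide; open, the fingers measure 114 mm over their backs; the gripper's body (76 mm by 85 mm) begins 54 mm behind the grasp point. The pads swing forward as they close: fully open they stand 13 mm farther back than shut.
Start: joints at [-1.329, 0.217, 1.613, -0, 1.311, -0.112], TCP at [0.217, -0.586, 0.231] pointing down, gripper open.
Joint ranges: [-2.75, 2.75], [-0.78, 2.1], [0.31, 2.55], [-1.13, 4.27], [0.13, 2.63], [-2.58, 2.58]. Speed limits (rad/s): [2.79, 2.79, 3.14, 3.14, 3.14, 3.14].

### API

Orientations are given as a rotation vector (axis times angle).
In Python, from bench import env gives the robot as it stands.
- The arm moves only by the tool apply_moves, never from a script. Its argument "moves" is text: rows parted by semicolons, each of 7 numbers parted by spaces: the turn, a rotation vector about the world's x, y, z each as a share of 0.08 rad, from -1 to 1, then the shift along the world's x, y, z each as a share of 3 cm, from -1 to 1, then the opening, from 0 (shut) to 1 (fully open). A call has 1 to 5 rows; each row shifts and turns the pose as measured when the row begins; what a row does not reach is not made up. A row lasts 1/12 s, in which the tool goes at most 41.7 mm and 7.16 degrees, less where a joint would pass 70% of its speed; a pose out of reach is approached as far as the arm can. A call with a number of a shift or a turn outside -1 to 1 is refused whole. A call with a gripper value outside its range is refused whole. The fingers move at their own pace and stop on an object; "grip_force" is the grip in N (left out, the last holds). Time passes only in rows, so rows that do not move let the fingers close. It gives the time, the measured TCP pose, the force and the opening at its end, in the units of the state.
- env.get_state(): the state, without advancing time (a new reading comes with each control period).
- env.camera(name): name is "scene" or "side" or "wrist"; returns a dict with "img" (480x640x3 uint8, red, green, blue), "intrinsics" (3x3 intrinsics, pixels), "dist" ([k1, k2, p1, p2, k3] as OpenCV has them; the pictures are not rectified), "rvec" (rotation vector, rad) and "tvec" (3), from world to camera coordinates, as OpenCV has them. Camera axes: x right, y down, z forward; pixel columns grow to the right and rows downward; lengths in m; the calibration is good to about 2 mm. A picture is of the moment at which its call begins. There is no depth.
- env.hand_in(): hands the job in, once; it reports no verdict.
Trained networks look in the newest picture that a camera, given by its name, has taken for a name from the list of things; names that differ only in an ending like _2 or _b are one class to them, and where a whole thing is asked for, a point or a joint stands for the part that bears it (a point fixed in the world has none). Each returns a list of dicts, best first, with "score" (0 to 1); they miss things now and then, are a little off and sometimes report something else, mostly with a low value. They report only what shows in the picture. A call takes as long as a camera call.
- env.find_in(camera, target): "point" ([x, y, z] in m, in world coordinates, good to about 4 mm: the middle of the surface that is visible of it).
- env.outline_of(camera, target): "region" (480x640 bool, what is visible of it).
- env.pinpoint(camera, target): "point" ([x, y, z] in m, in world coordinates, good to about 4 mm: a listed point, or the origin of a listed thing).
The state is a dict: "time": time; "joint_positions": joint angles; "dq": joint speeds; "tau": joint torques, N m; "eef_pos": TCP position; "eef_rot": TCP orientation; "wrist_force": force on the tool from outside, world axes, zero at the start; "torque": the same for the moment, N m; "opening": finger opening in m.
Only numpy, scipy, OpenCV 4.12 (cv2) and the standard library are available. Lean on these libraries where they do the work, as an engineer would, in place of code of your own. Each camera call takes 0.05 s, during which the arm holds its last target.

## Working session

There is one attempt and no reset: what is moved stays moved. The work goes in short steps, Python scripts to look and compute and a tool call to move; the robot and the scene stay as the last step left them, time stands still between calls to the robot, and variables do not carry over. Pictures are saved under pics/ and viewed, and the job is handed in when it is done.

Besides the shell and the picture viewer there is one more tool, called after ">>>" by a JSON object that holds its "method" and its "body". apply_moves: Moves the arm, as the interface text tells. Shift numbers are shares of 3 cm and turn numbers shares of 0.08 rad, none past 1 either way. Its arguments: {"type":"object","properties":{"moves":{"type":"string"},"grip_force":{"type":"number"}},"required":["moves"]}

```bash
ls; mkdir -p pics; cat > h.py <<'E'
from bench import env
import numpy as np, cv2
def snap(n,f):
    c=env.camera(n); cv2.imwrite('pics/'+f,c['img'][:,:,::-1]); return c
def ray(c,uv):
    K=np.array(c['intrinsics']);R=cv2.Rodrigues(np.array(c['rvec'],float))[0];t=np.array(c['tvec'],float).ravel()
    p=cv2.undistortPoints(np.array([[uv]],float),K,np.array(c['dist'],float)).ravel()
    return -R.T@t, R.T@np.array([p[0],p[1],1.])
def onz(c,uv,z):
    o,d=ray(c,uv); return o+d*(z-o[2])/d[2]
def proj(c,P):
    return cv2.projectPoints(np.array(P,float).reshape(-1,3),np.array(c['rvec'],float),np.array(c['tvec'],float),np.array(c['intrinsics']),np.array(c['dist'],float))[0].reshape(-1,2)
E
python3 - <<'E'
from h import *
s=env.get_state(); print(s)
for n in ['scene','side']:
    c=snap(n,n+'0.png')
    o=ray(c,(320,240)); print(n,np.round(o,3))
    for t in ['jig','crank_axis','pin','stop','index','stop_face','block']:
        r=env.pinpoint(n,t)[:1]
        print(t,[(np.round(a['point'],4).tolist(),round(a['score'],2)) for a in r])
print(env.get_state()['time'])
E
```

```text
pics
{'time': 0.0, 'joint_positions': array([-1.32923281e+00,  2.17797481e-01,  1.61494392e+00, -1.23046981e-05,
        1.31127965e+00, -1.12188347e-01]), 'dq': array([-1.14624126e-03,  7.01647042e-04,  2.37587360e-04,  1.22844369e-05,
        8.71107982e-04,  5.05579528e-04]), 'tau': array([ 5.64109723e-04, -3.96841908e+01, -3.03853369e+01, -6.37094354e-05,
        9.66790976e-03, -1.88645473e-07]), 'eef_pos': array([ 0.21633956, -0.58549111,  0.22993628]), 'eef_rot': array([-2.57635116,  1.79499315,  0.00287686]), 'wrist_force': array([-0.31148856, -0.58902474, -0.68612687]), 'torque': array([ 0.00349218, -0.01858639, -0.03713138]), 'opening': 0.08569213210756084}
scene [[-0.28   0.922  0.913]
 [ 0.601 -0.553 -0.577]]
jig [([0.5097, -0.0018, -0.0027], 0.75)]
crank_axis [([0.5032, 0.1271, 0.0896], 0.82)]
pin [([0.4902, 0.1648, 0.096], 0.49)]
stop [([0.5077, 0.0202, 0.0113], 0.83)]
index [([0.4495, 0.0342, 0.0109], 0.48)]
stop_face [([0.5097, 0.0251, 0.0311], 0.92)]
block [([0.5258, -0.0906, 0.0096], 0.97)]
side [[ 0.531 -0.593  0.698]
 [ 0.042  0.756 -0.653]]
jig [([0.5143, -0.0017, 0.0], 0.58)]
crank_axis [([0.5016, 0.1295, 0.0881], 0.63)]
pin [([0.489, 0.1682, 0.0916], 0.52)]
stop [([0.5087, 0.0225, 0.0074], 0.9)]
index [([0.4474, 0.0373, 0.0102], 0.38)]
stop_face [([0.5103, 0.0256, 0.0249], 0.86)]
block [([0.5198, -0.0966, 0.013], 0.96)]
0.8
```

View pics/scene0.png

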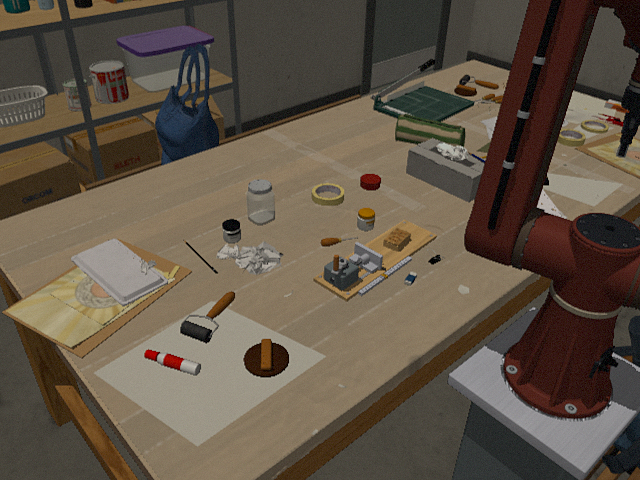

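View pics/side0.png

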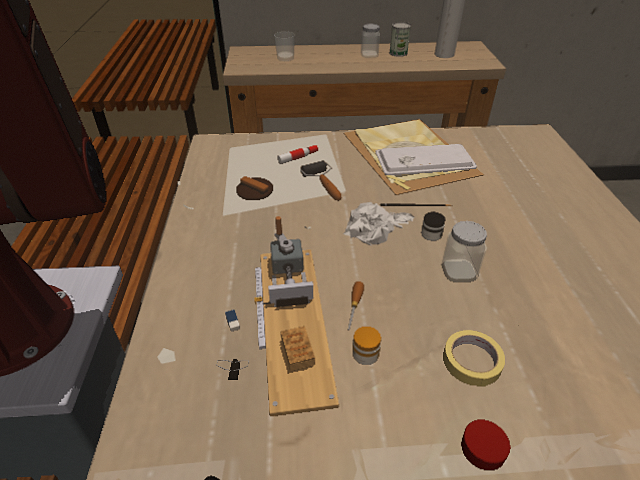

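The scene view shows the jig around pixels (375,260). The side view shows the crank head at (287,255), the stop at (291,290) and the block at (297,348). I'll fit the jig pose from the known geometry next.

```bash
python3 - <<'E'
import cv2
a=cv2.imread('pics/side0.png')[205:415,215:375]; cv2.imwrite('pics/side0z.png',cv2.resize(a,None,fx=2.85*1,fy=2.85,interpolation=cv2.INTER_CUBIC))
a=cv2.imread('pics/scene0.png')[215:305,305:445]; cv2.imwrite('pics/scene0z.png',cv2.resize(a,None,fx=5.5,fy=5.5,interpolation=cv2.INTER_CUBIC))
E
```

```text
(no output)
```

View pics/side0z.png

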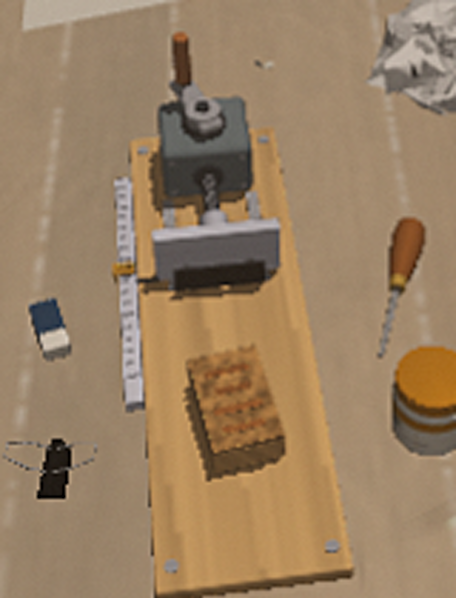

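View pics/scene0z.png

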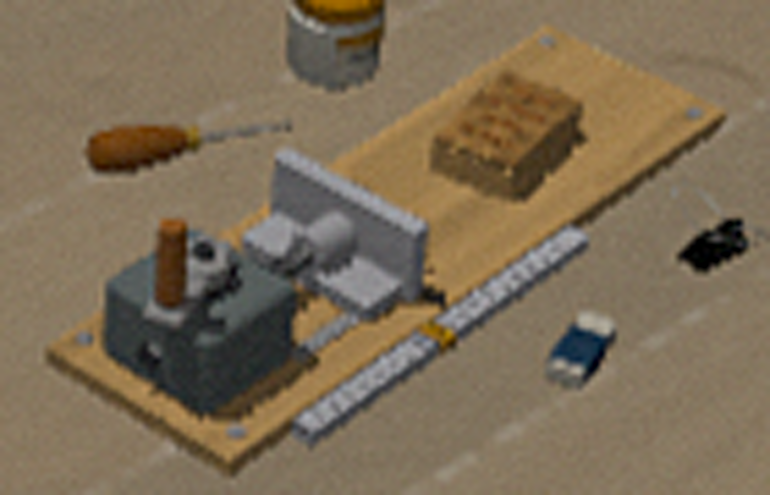

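The zooms show the bed corners, the brass clip (side zoom 123,268) and the dark pointer (about 145,286), so the stop is short of the mark.

```bash
cat >> h.py <<'E'
E
python3 - <<'E'
from h import *
c=env.camera('side')
f=lambda u,v:(215+u/2.85,205+v/2.85)
pts={'ny':(158,582),'fy':(350,570),'nY':(132,131),'fY':(272,129)}
P={k:onz(c,f(*v),.012)[:2] for k,v in pts.items()}
for k in P: print(k,P[k].round(4))
cs=env.camera('scene'); g=lambda u,v:(305+u/5.5,215+v/5.5)
q={'ny':(724,117),'fy':(548,27),'nY':(233,463),'fY':(48,350)}
for k in q: print(k,onz(cs,g(*q[k]),.012)[:2].round(4))
M={'ny':(-.055,-.2),'fy':(.055,-.2),'nY':(-.055,.17),'fY':(.055,.17)}
def fit(cams):
    from scipy.optimize import least_squares
    def r(p):
        R=np.array([[np.cos(p[2]),-np.sin(p[2])],[np.sin(p[2]),np.cos(p[2])]]);o=[]
        for cc,pp,fn in cams:
            for k in pp:
                w=R@np.array(M[k])+p[:2]; o+=list(proj(cc,[w[0],w[1],.012])[0]-fn(*pp[k]))
        return np.array(o)
    s=least_squares(r,[.51,0,.07]); return s.x.round(4),np.abs(s.fun).max()
print(fit([(c,pts,f)]),fit([(cs,q,g)]),fit([(c,pts,f),(cs,q,g)]))
p=fit([(c,pts,f),(cs,q,g)])[0]
a=p[2];R=np.array([[np.cos(a),-np.sin(a)],[np.sin(a),np.cos(a)]])
print('axis',R@[0,.13]+p[:2])
for n,ca in(('side',c),('scene',cs)):
  for t in ['index','stop','stop_face','pin','crank_axis','block']:
    for r in env.pinpoint(n,t)[:1]:
        print(n,t,np.round(R.T@(r['point'][:2]-p[:2]),4),round(r['score'],2))
E
```

```text
ny [ 0.4761 -0.1976]
fy [ 0.5815 -0.1966]
nY [0.4473 0.1717]
fY [0.553  0.1681]
ny [ 0.4683 -0.193 ]
fy [ 0.5778 -0.1877]
nY [0.4401 0.1685]
fY [0.5477 0.1779]
(array([0.5139, 0.0022, 0.0728]), np.float64(2.4037298841238055)) (array([0.5077, 0.0055, 0.0841]), np.float64(0.9636004131403126)) (array([0.5123, 0.0025, 0.078 ]), np.float64(2.528270755285405))
axis [0.50217028 0.13210474]
side index [-0.0616  0.0368] 0.37
side stop [-0.0022  0.0227] 0.95
side stop_face [-0.0021  0.0212] 0.91
side pin [-0.0107  0.1648] 0.6
side block [-0.0002 -0.097 ] 0.77
scene index [0.1199 0.4221] 0.73
scene stop [-0.0054  0.0178] 0.74
scene stop_face [-0.0013  0.0209] 0.97
scene pin [-0.0063  0.1625] 0.48
scene crank_axis [-0.0005  0.1207] 0.79
scene block [ 0.0074 -0.0899] 0.69
```

>>> {"method": "apply_moves", "body": {"moves": "0 0 1 0.4 1 0 1;0 0 1 0.4 1 0 1;0 0 1 0.4 1 0 1;0 0 1 0.4 1 0 1;0 0 1 0.4 1 0 1"}}

```text
time: 1.92
eef_pos: [0.2749, -0.4375, 0.231]
eef_rot: [2.885, -1.234, 0.004]
wrist_force: [1.6, -0.5, 0.1]
opening: 0.0857
```

>>> {"method": "apply_moves", "body": {"moves": "0 0 1 0.4 1 0 1;0 0 1 0.4 1 0 1;0 0 1 0.4 1 0 1;0 0 1 0.4 1 0 1;0 0 1 0.4 1 0 1"}}

```text
time: 2.33
eef_pos: [0.3365, -0.2803, 0.2316]
eef_rot: [3.078, -0.609, 0.01]
wrist_force: [1.2, -0.4, 0.1]
opening: 0.0851
```

>>> {"method": "apply_moves", "body": {"moves": "0 0 1 0.4 1 0 1;0 0 1 0.4 1 0 1;0 0 1 0.4 1 0 1;0 0 1 0.4 1 0 1;0 0 1 0.4 1 0 1"}}

```text
time: 2.75
eef_pos: [0.3981, -0.1228, 0.2333]
eef_rot: [3.136, 0.044, 0.019]
wrist_force: [0.8, -0.1, -0.2]
opening: 0.0855
```

>>> {"method": "apply_moves", "body": {"moves": "0 0 0.5 0.4 1 0 1;0 0 0 0.4 1 0 1;0 0 0 0.4 1 0 1;0 0 0 0.4 1 0 1;0 0 0 0.4 1 0 1"}}

```text
time: 3.17
eef_pos: [0.4601, 0.0355, 0.2354]
eef_rot: [3.133, 0.115, 0.028]
wrist_force: [-0.1, -0.1, -0.3]
opening: 0.0853
```

```bash
python3 - <<'E'
from h import *
c=snap('wrist','w1.png')
print(env.get_state()['time'],ray(c,(320,240)))
p=np.array([.5115,.0023]);a=.078;R=np.array([[np.cos(a),-np.sin(a)],[np.sin(a),np.cos(a)]])
for t in ['jig','index','stop','stop_face','pin','crank_axis','block']:
    for r in env.pinpoint('wrist',t)[:1]:
        print(t,np.round(r['point'],4),np.round(R.T@(r['point'][:2]-p),4),round(r['score'],2))
E
```

```text
3.2167 (array([0.45190975, 0.10354858, 0.37722249]), array([ 0.04797751, -0.30108974, -0.95293583]))
jig [ 5.138e-01  1.000e-04 -3.000e-04] [ 0.0021 -0.0024] 0.84
index [0.4465 0.0356 0.0132] [-0.0622  0.0383] 0.46
stop [0.5071 0.0247 0.0147] [-0.0026  0.0227] 0.73
stop_face [0.5096 0.0235 0.033 ] [-0.0002  0.0213] 0.84
pin [0.4882 0.1608 0.0928] [-0.0109  0.1598] 0.97
crank_axis [0.5003 0.127  0.0932] [-0.0014  0.1252] 0.64
block [ 0.5183 -0.0925  0.0102] [-0.0006 -0.095 ] 0.71
```

View pics/w1.png

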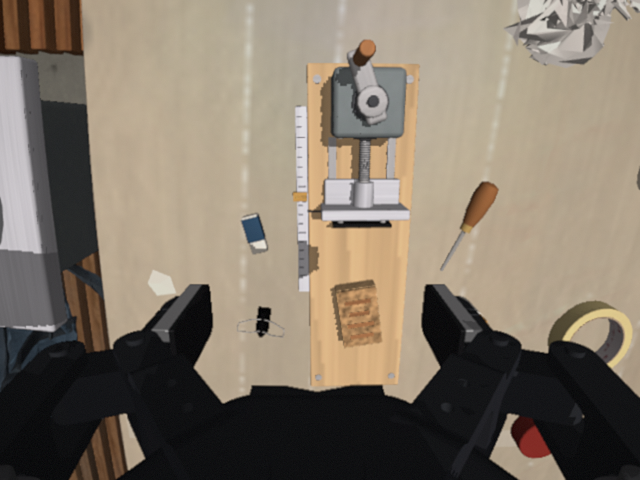

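The wrist view shows the nut at (372,101), the pin top near (365,46), the clip at (299,196) and the pointer at (314,211). It also shows the bed corners.

```bash
python3 - <<'E'
from h import *
c=env.camera('wrist')
for n,uv,z in [('nut',(372,101),.074),('pintop',(366,45),.110),('nY',(307,65),.012),('fY',(420,64),.012),('ny',(310,385),.012),('fy',(397,384),.012),('clip',(299,196),.022),('pointer',(314,211),.014)]:
    print(n,onz(c,uv,z).round(4))
m=c['img']; a=m[170:240,280:420,::-1]; cv2.imwrite('pics/w1z.png',cv2.resize(a,None,fx=5.5,fy=5.5,interpolation=cv2.INTER_CUBIC))
E
```

```text
nut [0.4995 0.126  0.074 ]
pintop [0.4857 0.1599 0.11  ]
nY [0.4437 0.1593 0.012 ]
fY [0.5522 0.1692 0.012 ]
ny [ 0.4709 -0.2036  0.012 ]
fy [ 0.5792 -0.1965  0.012 ]
clip [0.444  0.0337 0.022 ]
pointer [0.4604 0.0173 0.014 ]
```

View pics/w1z.png

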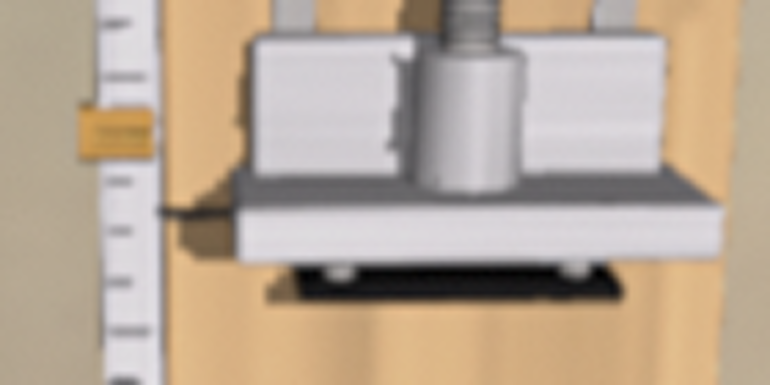

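>>> {"method": "apply_moves", "body": {"moves": "0 0.2 0 0.22 1 -0.7 1;0 0 0 0.22 1 -0.7 1;0 0 0 0.22 1 -0.7 1;0 0 0 0.2 0.8 -0.7 1;0 0 0 0 0 0 1", "grip_force": 25}}

```text
time: 4.03
eef_pos: [0.4894, 0.1427, 0.152]
eef_rot: [3.132, 0.084, 0.018]
wrist_force: [-1.4, -0.6, -0.2]
opening: 0.0856
```

>>> {"method": "apply_moves", "body": {"moves": "0 0.1 0.1 -0.1 0.55 -0.8 1;0 0 0 0 0 -0.9 1;0 0 0 0 0 -0.8 1;0 0 0 0 0 0 1"}}

```text
time: 4.37
eef_pos: [0.4888, 0.1566, 0.0772]
eef_rot: [3.131, 0.093, 0.012]
wrist_force: [-0.7, 0.5, -0.7]
opening: 0.0853
```

```bash
python3 - <<'E'
from h import *
c=snap('wrist','w2.png')
E
```

```text
(no output)
```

View pics/w2.png

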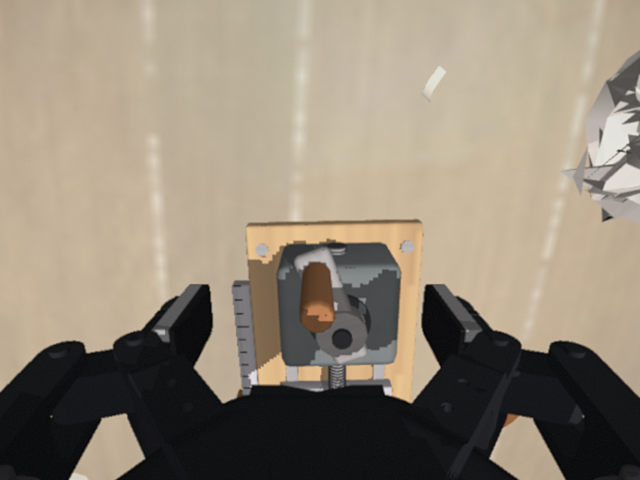

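```bash
python3 - <<'E'
from h import *
c=env.camera('wrist')
print(onz(c,(317,311),.110),onz(c,(316,268),.071), onz(c,(342,337),.074))
e=env.get_state()['eef_pos'];print(e,proj(c,[e[0],e[1],.11]))
E
```

```text
[0.48919915 0.16360144 0.11      ] [0.48914272 0.16381468 0.071     ] [0.50350279 0.13039355 0.074     ]
[0.4923689  0.15714196 0.08138359] [[324.7999502 327.5657981]]
```

>>> {"method": "apply_moves", "body": {"moves": "0 0 0 -0.1 0.22 -0.05 1;0 0 0 0 0 0 0.5;0 0 0 0 0 0 0;0 0 0 0 0 0 0;0 0 0 0 0 0 0", "grip_force": 25}}

```text
time: 4.88
eef_pos: [0.4956, 0.1633, 0.0886]
eef_rot: [3.134, 0.087, 0.046]
wrist_force: [-0.3, -0.2, 0.1]
opening: 0.0388
```

>>> {"method": "apply_moves", "body": {"moves": "0 0 0 0 0 0 0;0 0 0 0 0 0 0;0 0 0 0 0 0 0;0 0 0 0 0 0 0"}}

```text
time: 5.22
eef_pos: [0.4948, 0.1635, 0.0897]
eef_rot: [3.134, 0.087, 0.044]
wrist_force: [-0.6, 0.1, -0.3]
opening: 0.012
```

>>> {"method": "apply_moves", "body": {"moves": "0 0 0 0 0 0 0.35;0 0.35 0 0 0 -0.35 0.35;0 0 0 0 0 0 0.35;0 0 0 0 0 0 0;0 0 0 0 0 0 0"}}

```text
time: 5.63
eef_pos: [0.4958, 0.1635, 0.0795]
eef_rot: [3.135, 0.088, 0.003]
wrist_force: [-2.6, -1.2, -0.5]
opening: 0.0124
```

>>> {"method": "apply_moves", "body": {"moves": "0 0 0 0 0 0 0;0 0 0 0 0 0 0"}}

```text
time: 5.8
eef_pos: [0.4958, 0.1635, 0.0796]
eef_rot: [3.135, 0.088, 0.004]
wrist_force: [0.9, -0.6, -2.1]
opening: 0.0118
```

```bash
python3 - <<'E'
from h import *
c=snap('wrist','w3.png'); s=env.get_state(); print(s['eef_pos'],s['eef_rot'],s['wrist_force'],s['opening'])
print(proj(c,[[.5035,.130,.074],[.4892,.1637,.11]]))
E
```

```text
[0.49575102 0.16349619 0.0795351 ] [3.13476503 0.08797236 0.00425946] [ 1.05260257 -0.53137083 -1.10932994] 0.012273770436598651
[[330.23884483 349.51290819]
 [300.4668814  326.58140528]]
```

View pics/w3.png

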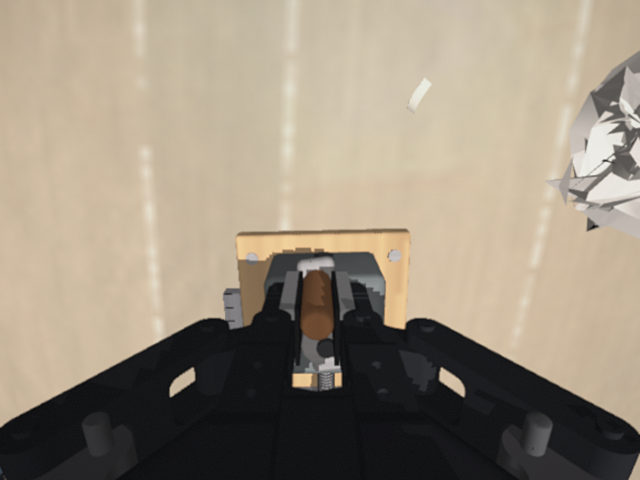

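The fingers hold the pin at (317,300) and the nut shows at (326,349). Now I'll wind counter-clockwise, starting with a small trial.

>>> {"method": "apply_moves", "body": {"moves": "0 0 0 -0.38 -0.14 0 0;0 0 0 -0.31 -0.26 0 0;0 0 0 -0.2 -0.35 0 0"}}

```text
time: 6.1
eef_pos: [0.4712, 0.1451, 0.0795]
eef_rot: [-3.137, -0.086, -0.017]
wrist_force: [0.6, 3.3, -1.4]
opening: 0.0119
```

```bash
cat > plan.py <<'E'
import sys,numpy as np
# plan.py x y step_deg n [dir] [gain]
x,y,s,n=[float(a) for a in sys.argv[1:5]]; d=float(sys.argv[5]) if len(sys.argv)>5 else 1; g=float(sys.argv[6]) if len(sys.argv)>6 else 1.07
C=np.array([.5018,.129]); r0=.035
v=np.array([x,y])-C; r=np.hypot(*v); ph=np.degrees(np.arctan2(v[1],v[0])); print('r',round(r,4),'phi',round(ph,1))
P=np.array([x,y]); o=[]
for k in range(int(n)):
    q=np.radians(ph+d*s*(k+1)); Q=C+r0*np.array([np.cos(q),np.sin(q)]); dd=(Q-P)*g/.03; o.append('0 0 0 %.2f %.2f 0 0'%tuple(dd)); P=Q
print(';'.join(o))
E
python3 plan.py .4712 .1451 26 5
```

```text
r 0.0346 phi 152.2
0 0 0 -0.16 -0.54 0 0;0 0 0 0.11 -0.55 0 0;0 0 0 0.34 -0.45 0 0;0 0 0 0.50 -0.25 0 0;0 0 0 0.56 -0.01 0 0
```

>>> {"method": "apply_moves", "body": {"moves": "0 0 0 -0.16 -0.54 0 0;0 0 0 0.11 -0.55 0 0;0 0 0 0.34 -0.45 0 0;0 0 0 0.5 -0.25 0 0;0 0 0 0.56 0 0 0"}}

```text
time: 6.52
eef_pos: [0.5078, 0.0944, 0.0793]
eef_rot: [-3.123, -0.082, -0.02]
wrist_force: [-4.6, 5.2, 3.1]
opening: 0.0117
```

```bash
python3 plan.py .5078 .0944 30 5
```

```text
r 0.0351 phi -80.2
0 0 0 0.59 0.28 0 0;0 0 0 0.37 0.53 0 0;0 0 0 0.06 0.64 0 0;0 0 0 -0.27 0.59 0 0;0 0 0 -0.53 0.37 0 0
```

>>> {"method": "apply_moves", "body": {"moves": "0 0 0 0.59 0.28 0 0;0 0 0 0.37 0.53 0 0;0 0 0 0.06 0.64 0 0;0 0 0 -0.27 0.59 0 0;0 0 0 -0.53 0.37 0 0"}}

```text
time: 6.93
eef_pos: [0.5201, 0.1591, 0.0801]
eef_rot: [-3.134, -0.076, -0.029]
wrist_force: [8.7, 2.4, -11.8]
opening: 0.0122
```

```bash
python3 plan.py .5201 .1591 30 5; python3 - <<'E'
from h import *
c=snap('side','s1.png');a=c['img'][225:325,230:350,::-1]; cv2.imwrite('pics/s1z.png',cv2.resize(a,None,fx=5.5,fy=5.5,interpolation=cv2.INTER_CUBIC))
s=env.get_state(); print(s['eef_pos'],s['wrist_force'])
E
```

```text
r 0.0352 phi 58.7
0 0 0 -0.62 0.17 0 0;0 0 0 -0.63 -0.15 0 0;0 0 0 -0.47 -0.45 0 0;0 0 0 -0.18 -0.62 0 0;0 0 0 0.15 -0.63 0 0
[0.51477443 0.16174727 0.07952493] [0.89297052 8.41864584 4.50702124]
```

View pics/s1z.png

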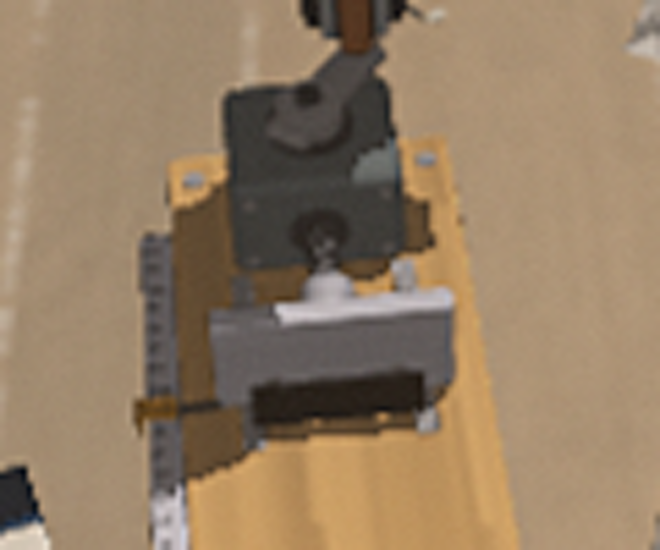

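In the side view the pointer (200,407) is about level with the clip (157,408). Another 0.45 turn takes the stop about 7 mm past the mark.

```bash
python3 plan.py .5148 .1617 30 5 1 1.08
```

```text
r 0.0352 phi 68.3
0 0 0 -0.65 0.07 0 0;0 0 0 -0.60 -0.26 0 0;0 0 0 -0.39 -0.52 0 0;0 0 0 -0.08 -0.65 0 0;0 0 0 0.26 -0.60 0 0
```

>>> {"method": "apply_moves", "body": {"moves": "0 0 0 -0.65 0.07 0 0;0 0 0 -0.6 -0.26 0 0;0 0 0 -0.39 -0.52 0 0;0 0 0 -0.08 -0.65 0 0;0 0 0 0.26 -0.6 0 0"}}

```text
time: 7.4
eef_pos: [0.4741, 0.1081, 0.0798]
eef_rot: [-3.121, -0.085, -0.05]
wrist_force: [8.3, 12.7, -11.0]
opening: 0.0119
```

>>> {"method": "apply_moves", "body": {"moves": "0 0 0 0 0 0 0;0 0 0 0 0 0 0"}}

```text
time: 7.57
eef_pos: [0.4766, 0.1058, 0.0798]
eef_rot: [-3.12, -0.079, -0.062]
wrist_force: [0.6, 6.9, -3.2]
opening: 0.0113
```

```bash
python3 - <<'E'
from h import *
for n,(a,b,e,f) in {'side':(225,325,230,350),'scene':(235,305,310,420)}.items():
    c=snap(n,n+'2.png');q=c['img'][a:b,e:f,::-1]; cv2.imwrite('pics/%s2z.png'%n,cv2.resize(q,None,fx=5.5,fy=5.5,interpolation=cv2.INTER_CUBIC))
s=env.get_state(); print(s['eef_pos'],s['wrist_force'])
E
```

```text
[0.47677006 0.10571644 0.07986558] [ 3.55971566  3.44670271 -5.19656289]
```

View pics/side2z.png

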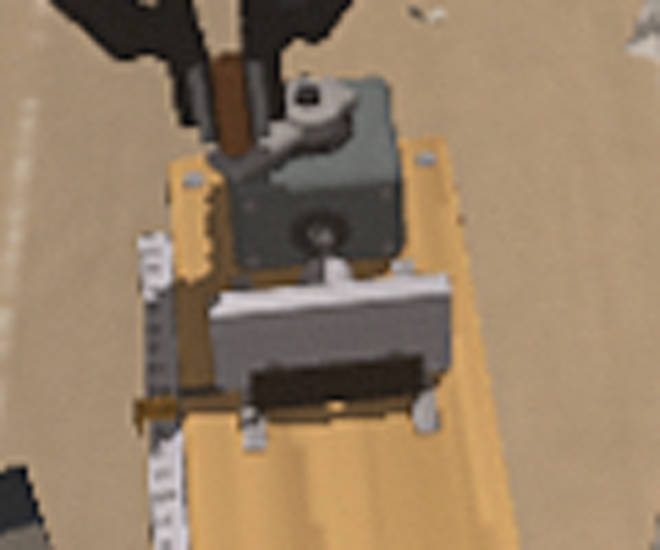

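View pics/scene2z.png

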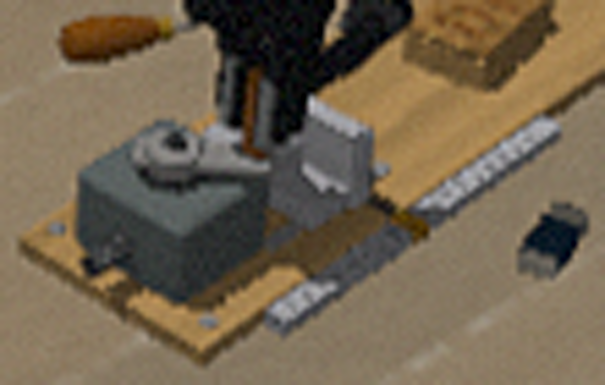

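```bash
python3 - <<'E'
from h import *
u=np.array([-np.sin(.078),np.cos(.078)])
c=env.camera('side')
f=lambda a,b:(230+a/5.5,225+b/5.5)
L=onz(c,f(157,408),.013)
for nm,px in (('s1',(205,407)),('s2',(205,393))):
  for z in (.013,.02): 
    P=onz(c,f(*px),z); print(nm,z,((P-L)[:2]@u).round(4), P.round(4),L.round(4))
E
```

```text
s1 0.013 -0.0018 [0.4643 0.0314 0.013 ] [0.4475 0.0319 0.013 ]
s1 0.02 -0.0082 [0.465 0.025 0.02 ] [0.4475 0.0319 0.013 ]
s2 0.013 0.0048 [0.4641 0.038  0.013 ] [0.4475 0.0319 0.013 ]
s2 0.02 -0.0017 [0.4648 0.0315 0.02  ] [0.4475 0.0319 0.013 ]
```

```bash
python3 plan.py .4768 .1057 28 3 1 1.1
```

```text
r 0.0342 phi -137.0
0 0 0 0.50 -0.36 0 0;0 0 0 0.62 -0.05 0 0;0 0 0 0.57 0.24 0 0
```

>>> {"method": "apply_moves", "body": {"moves": "0 0 0 0.5 -0.36 0 0;0 0 0 0.62 -0.05 0 0;0 0 0 0.57 0.24 0 0;0 0 0 0 0 0 0;0 0 0 0 0 0 0"}}

```text
time: 8.13
eef_pos: [0.521, 0.0997, 0.0801]
eef_rot: [-3.123, -0.086, -0.034]
wrist_force: [-3.0, -1.5, 1.7]
opening: 0.0121
```

>>> {"method": "apply_moves", "body": {"moves": "0 0 0 0 0 0 0.5;0 0 0 0 0 0 0.6;0 0 0 0 0 1 0.6;0 0 0 0 0 1 0.6;0 0 0 -0.5 -0.8 1 0.6"}}

```text
time: 8.55
eef_pos: [0.5002, 0.0758, 0.1657]
eef_rot: [-3.125, -0.092, -0.014]
wrist_force: [0.5, -1.0, 1.1]
opening: 0.051
```

>>> {"method": "apply_moves", "body": {"moves": "0 0 0 -0.6 -1 0 0.6;0 0 0 -0.6 -1 0 0.6;0 0 0 -0.4 -0.8 0 0.6;0 0 0 0 0 0 0.6;0 0 0 0 0 0 0.6"}}

```text
time: 8.97
eef_pos: [0.4555, -0.0145, 0.1781]
eef_rot: [-3.132, -0.095, -0.054]
wrist_force: [0.4, 0.5, 0.2]
opening: 0.0516
```

```bash
python3 - <<'E'
from h import *
c=snap('wrist','w4.png'); s=env.get_state(); print(s['time'],s['eef_pos'],s['eef_rot'],ray(c,(320,240)))
E
```

```text
9.0167 [ 0.45555991 -0.01432344  0.17793672] [-3.13235944 -0.09633901 -0.05324947] (array([0.44589328, 0.05147844, 0.32075934]), array([ 0.05960522, -0.28755598, -0.956453  ]))
```

View pics/w4.png

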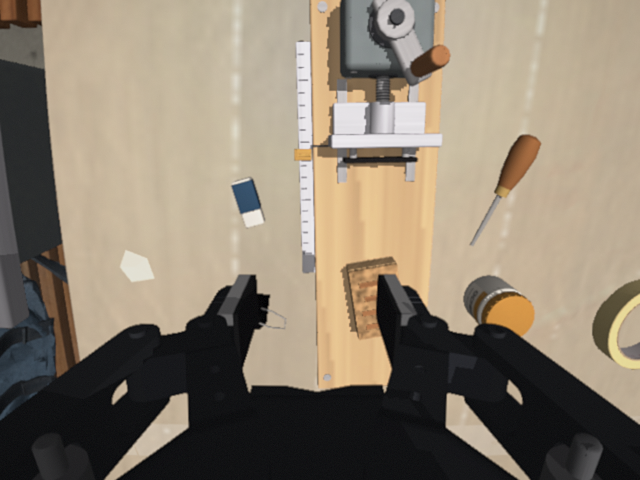

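```bash
python3 - <<'E'
import cv2
a=cv2.imread('pics/w4.png')[120:190,285:365]; cv2.imwrite('pics/w4z.png',cv2.resize(a,None,fx=8,fy=8,interpolation=cv2.INTER_CUBIC))
E
```

```text
(no output)
```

View pics/w4z.png

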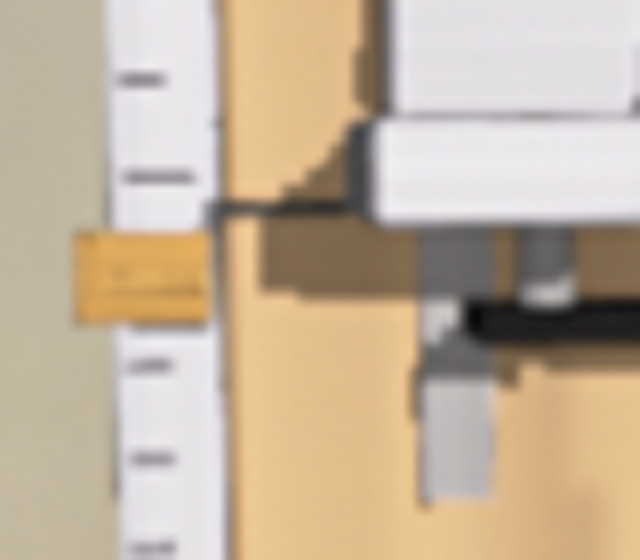

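The wrist zoom shows the pointer at y≈210 and the clip line at y≈284, with the 10 mm clip spanning 93 px. That puts the stop about 7.8 mm past the mark.

```bash
python3 - <<'E'
from h import *
u=np.array([-np.sin(.078),np.cos(.078)])
c=env.camera('wrist')
f=lambda a,b:(284.5+a/8+.06,119.5+b/8+.06)
e1,e2=[onz(c,f(290-0,y),.013) for y in(232,325)]; print('clip',(e1-e2)[:2]@u)
for zl in (.012,.016):
  for z in (.013,.018): 
    P=onz(c,f(290,210),z);L=onz(c,f(165,284),zl); print(z,zl,((P-L)[:2]@u).round(4),P.round(3),L.round(3))
n=onz(c,(397,17),.074);p=onz(c,(435,59),.11);print('nut',n.round(4),'pin',p.round(4))
E
```

```text
clip 0.00976592861223162
0.013 0.012 0.0076 [0.46  0.042 0.013] [0.448 0.034 0.012]
0.018 0.012 0.0077 [0.46  0.043 0.018] [0.448 0.034 0.012]
0.013 0.016 0.0073 [0.46  0.042 0.013] [0.448 0.034 0.016]
0.018 0.016 0.0075 [0.46  0.043 0.018] [0.448 0.034 0.016]
nut [0.5009 0.1286 0.074 ] pin [0.5167 0.0975 0.11  ]
```

>>> {"method": "apply_moves", "body": {"moves": "0 0.42 0 0.5 0.9 0 0.6;0 0 0 0.6 1 0 0.6;0 0 0 0.6 1 -0.1 0.6;0 0 0 0.5 0.9 -0.7 0.6;0 0 0 0 0 -0.5 0.6"}}

```text
time: 9.48
eef_pos: [0.5285, 0.1086, 0.1409]
eef_rot: [-3.13, -0.096, -0.015]
wrist_force: [-1.0, -0.5, 0.1]
opening: 0.0512
```

>>> {"method": "apply_moves", "body": {"moves": "0 0 0 -0.25 -0.3 -0.1 0.6;0 0 0 0 0 -0.8 0.6;0 0 0 0 0 -0.7 0.6;0 0 0 0 0 0 0.6"}}

```text
time: 9.82
eef_pos: [0.5191, 0.1044, 0.0882]
eef_rot: [-3.13, -0.114, -0.006]
wrist_force: [-1.7, 0.0, 0.1]
opening: 0.0512
```

```bash
python3 - <<'E'
from h import *
c=snap('wrist','w5.png'); s=env.get_state(); print(s['time'],s['eef_pos'],s['eef_rot'],proj(c,[[.521,.0997,.11],[.5009,.1286,.074]]))
E
```

```text
9.8667 [0.51998247 0.10446697 0.08974155] [-3.12985534 -0.11312836 -0.00899084] [[322.83858073 326.33242584]
 [282.3558772  226.24415272]]
```

View pics/w5.png

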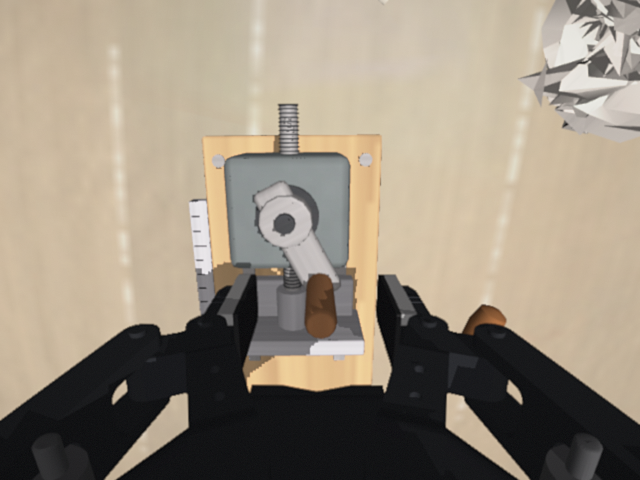

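The pin sits between the fingers at (320,305). I'll lower a little and grip.

>>> {"method": "apply_moves", "body": {"moves": "0 0 0 0.03 -0.16 -0.33 0.6;0 0 0 0 0 0 0;0 0 0 0 0 0 0;0 0 0 0 0 0 0;0 0 0 0 0 0 0"}}

```text
time: 10.28
eef_pos: [0.5221, 0.0987, 0.0831]
eef_rot: [-3.129, -0.112, -0.014]
wrist_force: [0.1, 2.8, -4.9]
opening: 0.0119
```

>>> {"method": "apply_moves", "body": {"moves": "0 0 0 0 0 0 0;0 0 0 0 0 0 0"}}

```text
time: 10.45
eef_pos: [0.5221, 0.0988, 0.083]
eef_rot: [-3.129, -0.111, -0.016]
wrist_force: [-0.3, 0.2, -3.2]
opening: 0.0121
```

```bash
python3 plan.py .5221 .0988 28 5 -1 1.08
```

```text
r 0.0364 phi -56.1
0 0 0 -0.60 -0.17 0 0;0 0 0 -0.60 0.09 0 0;0 0 0 -0.49 0.36 0 0;0 0 0 -0.27 0.55 0 0;0 0 0 0.02 0.61 0 0
```

>>> {"method": "apply_moves", "body": {"moves": "0 0 0 -0.6 -0.17 0 0;0 0 0 -0.6 0.09 0 0;0 0 0 -0.49 0.36 0 0;0 0 0 -0.27 0.55 0 0;0 0 0 0.02 0.61 0 0"}}

```text
time: 10.87
eef_pos: [0.4679, 0.134, 0.0831]
eef_rot: [3.135, 0.111, 0.036]
wrist_force: [4.1, -4.3, -3.6]
opening: 0.0116
```

```bash
python3 plan.py .4679 .134 28 5 -1 1.06
```

```text
r 0.0343 phi 171.6
0 0 0 0.20 0.56 0 0;0 0 0 0.46 0.38 0 0;0 0 0 0.59 0.12 0 0;0 0 0 0.57 -0.17 0 0;0 0 0 0.43 -0.42 0 0
```

>>> {"method": "apply_moves", "body": {"moves": "0 0 0 0.2 0.56 0 0;0 0 0 0.46 0.38 0 0;0 0 0 0.59 0.12 0 0;0 0 0 0.57 -0.17 0 0;0 0 0 0.43 -0.42 0 0"}}

```text
time: 11.28
eef_pos: [0.5311, 0.1479, 0.0832]
eef_rot: [3.124, 0.124, 0.019]
wrist_force: [-4.5, 1.9, -1.0]
opening: 0.0116
```

>>> {"method": "apply_moves", "body": {"moves": "0 0 0 0 0 0 0;0 0 0 0 0 0 0"}}

```text
time: 11.45
eef_pos: [0.5327, 0.1452, 0.0833]
eef_rot: [3.121, 0.122, 0.017]
wrist_force: [-2.8, 3.7, -0.4]
opening: 0.0122
```

>>> {"method": "apply_moves", "body": {"moves": "0 0 0 0 0 0 0.6;0 0 0 0 0 0 0.6;0 0 0 0 0 1 0.6;0 0 0 -0.2 -0.4 1 0.6;0 0 0 -0.5 -1 0.8 0.6"}}

```text
time: 11.87
eef_pos: [0.5103, 0.1051, 0.1656]
eef_rot: [3.12, 0.13, 0.012]
wrist_force: [1.3, -0.6, 0.6]
opening: 0.0514
```

>>> {"method": "apply_moves", "body": {"moves": "0 0 0 -0.5 -1 0 0.6;0 0 0 -0.5 -1 0 0.6;0 0 0 -0.5 -1 0 0.6;0 0 0 -0.3 -0.7 0 0.6;0 0 0 0 0 0 0.6"}}

```text
time: 12.28
eef_pos: [0.4612, -0.0118, 0.1792]
eef_rot: [3.112, 0.137, 0.058]
wrist_force: [0.5, -0.1, -0.3]
opening: 0.0512
```

```bash
cat > look.py <<'E'
from h import *
import sys
n=sys.argv[1]
c=snap('wrist',n+'.png'); s=env.get_state(); print(s['time'],s['eef_pos'],s['eef_rot'])
p=proj(c,[[.448,.034,.013]])[0]; u0,v0=int(p[0])-25,int(p[1])-35; print(u0,v0)
a=c['img'][v0:v0+70,u0:u0+80,::-1]; cv2.imwrite('pics/'+n+'z.png',cv2.resize(a,None,fx=8,fy=8,interpolation=cv2.INTER_CUBIC))
np.savez('last.npz',u0=u0,v0=v0,**{k:np.array(c[k]) for k in('intrinsics','dist','rvec','tvec')})
E
cat > dist.py <<'E'
from h import *
import sys
c=dict(np.load('last.npz')); a=[float(x) for x in sys.argv[1:5]]
f=lambda x,y:(c['u0']-.5+(x+.5)/8,c['v0']-.5+(y+.5)/8)
u=np.array([-np.sin(.078),np.cos(.078)])
L=onz(c,f(*a[:2]),.013);P=onz(c,f(*a[2:]),.015);print((P-L)[:2]@u,P,L)
E
python3 look.py w6
```

```text
12.3333 [ 0.46193368 -0.01056658  0.17933905] [3.11322588 0.13704511 0.05921383]
275 115
```

View pics/w6z.png

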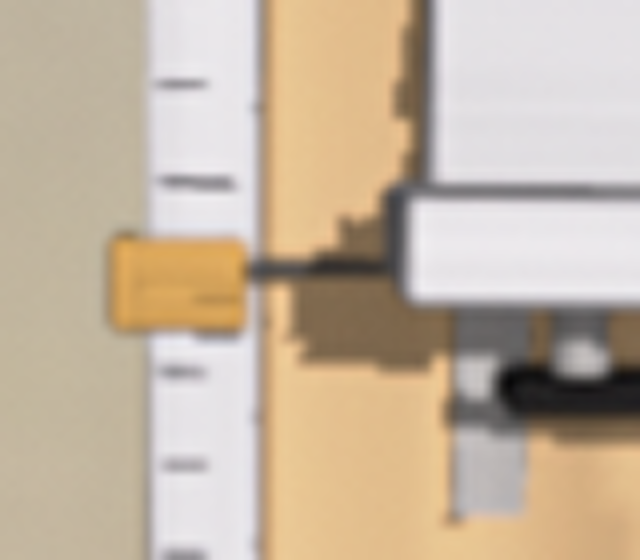

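```bash
python3 dist.py 180 286 310 268; python3 - <<'E'
import cv2
for n,(v,u) in {'w4':(144,290),'w6':(140,284)}.items():
    a=cv2.imread('pics/%s.png'%n)[v:v+22,u:u+36]; cv2.imwrite('pics/%szz.png'%n,cv2.resize(a,None,fx=20,fy=20,interpolation=cv2.INTER_NEAREST))
a=cv2.vconcat([cv2.imread('pics/w4zz.png'),cv2.imread('pics/w6zz.png')]); cv2.imwrite('pics/zz.png',cv2.resize(a,None,fx=.68,fy=.68))
E
```

```text
0.0021294262907169993 [0.45897193 0.03724853 0.015     ] [0.44548195 0.03405825 0.013     ]
```

View pics/zz.png

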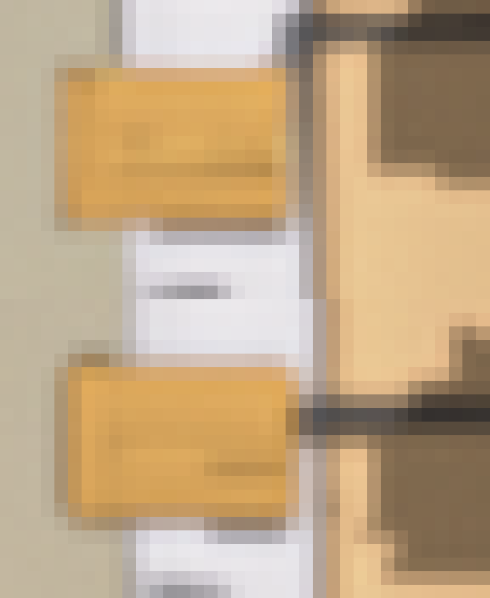

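The zoom shows the pointer at zoom row 412 and the clip line near 445–455, so the stop is about 2.3 mm past the mark and needs about 52° more clockwise. I'll regrip the pin.

>>> {"method": "apply_moves", "body": {"moves": "0 0.45 0 0.4 0.9 0 0.6;0 0 0 0.5 1 0 0.6;0 0 0 0.5 1 0 0.6;0 0 0 0.5 1 0 0.6;0 0 0 0.4 0.9 -0.2 0.6"}}

```text
time: 12.75
eef_pos: [0.535, 0.1378, 0.1772]
eef_rot: [3.115, 0.122, 0.019]
wrist_force: [0.7, 0.1, -0.0]
opening: 0.0514
```

>>> {"method": "apply_moves", "body": {"moves": "0 0 0 0 0 -0.2 0.6;0 0 0 0 0 0 0.6"}}

```text
time: 12.92
eef_pos: [0.5374, 0.1457, 0.1709]
eef_rot: [3.117, 0.135, 0.024]
wrist_force: [-0.8, -0.6, -1.0]
opening: 0.0513
```

>>> {"method": "apply_moves", "body": {"moves": "0 0 0 -0.16 0 -0.9 0.6;0 0 0 0 0 -0.9 0.6;0 0 0 0 0 -0.9 0.6;0 0 0 0 0 -0.1 0.6"}}

```text
time: 13.25
eef_pos: [0.535, 0.1482, 0.0886]
eef_rot: [3.117, 0.142, 0.04]
wrist_force: [-0.8, -0.3, -0.7]
opening: 0.0515
```

```bash
python3 - <<'E'
from h import *
c=snap('wrist','w7.png'); s=env.get_state(); print(s['time'],s['eef_pos'],s['eef_rot'],proj(c,[[.5327,.1452,.11],[.5009,.1286,.074]]))
E
```

```text
13.3 [0.53625384 0.14836912 0.09024596] [3.11772123 0.14181803 0.04353728] [[313.16146508 322.53670441]
 [244.5221815  307.99079515]]
```

View pics/w7.png

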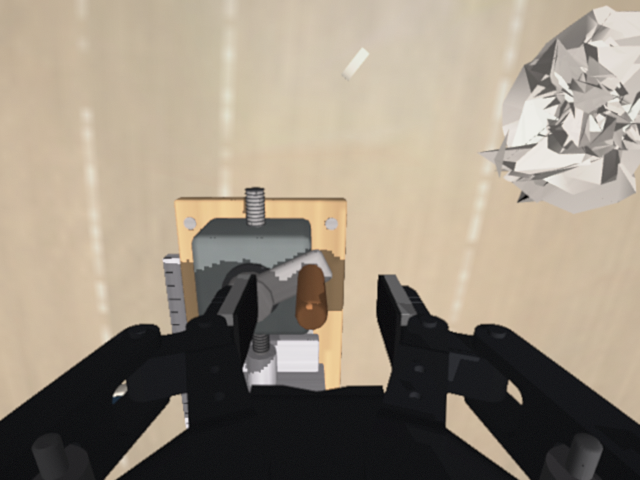

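>>> {"method": "apply_moves", "body": {"moves": "0 0.35 0 -0.13 -0.06 -0.3 0.6;0 0 0 0 0 0 0;0 0 0 0 0 0 0;0 0 0 0 0 0 0;0 0 0 0 0 0 0"}}

```text
time: 13.72
eef_pos: [0.5331, 0.1454, 0.0852]
eef_rot: [3.119, 0.14, -0.002]
wrist_force: [-3.9, -1.0, -4.8]
opening: 0.0123
```

>>> {"method": "apply_moves", "body": {"moves": "0 0 0 0 0 0 0;0 0 0 0 0 0 0"}}

```text
time: 13.88
eef_pos: [0.533, 0.1454, 0.0853]
eef_rot: [3.12, 0.139, -0.001]
wrist_force: [-0.6, -0.1, -4.4]
opening: 0.012
```

```bash
python3 plan.py .533 .1454 17.5 3 -1 1.08
```

```text
r 0.0352 phi 27.7
0 0 0 0.12 -0.37 0 0;0 0 0 0.01 -0.38 0 0;0 0 0 -0.11 -0.37 0 0
```

>>> {"method": "apply_moves", "body": {"moves": "0 0 0 0.12 -0.37 0 0;0 0 0 0 -0.38 0 0;0 0 0 -0.11 -0.37 0 0;0 0 0 0 0 0 0;0 0 0 0 0 0 0"}}

```text
time: 14.3
eef_pos: [0.5347, 0.114, 0.0853]
eef_rot: [3.128, 0.138, 0.008]
wrist_force: [0.4, 4.4, -3.6]
opening: 0.0116
```

>>> {"method": "apply_moves", "body": {"moves": "0 0 0 0 0 0 0.6;0 0 0 0 0 0 0.6;0 0 0 0 0 1 0.7;0 0 0 -0.2 -0.4 1 0.8;0 0 0 -0.5 -1 0.8 1"}}

```text
time: 14.72
eef_pos: [0.5137, 0.0742, 0.1692]
eef_rot: [3.128, 0.145, 0.003]
wrist_force: [0.9, -0.7, 1.3]
opening: 0.072
```

>>> {"method": "apply_moves", "body": {"moves": "0 0 0 -0.5 -1 0 1;0 0 0 -0.5 -1 0 1;0 0 0 -0.5 -1 0 1;0 0 0 -0.3 -0.7 0 1;0 0 0 0 0 0 1"}}

```text
time: 15.13
eef_pos: [0.4672, -0.0438, 0.1852]
eef_rot: [3.118, 0.151, 0.05]
wrist_force: [-0.1, 0.4, 1.0]
opening: 0.0853
```

```bash
python3 look.py w8
```

```text
15.1833 [ 0.46803058 -0.04261484  0.18547552] [3.11901352 0.15140717 0.0516663 ]
272 77
```

View pics/w8z.png

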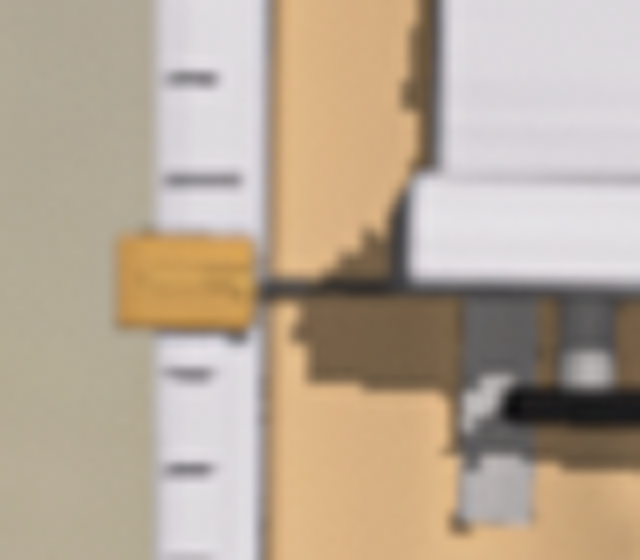

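View pics/w8.png

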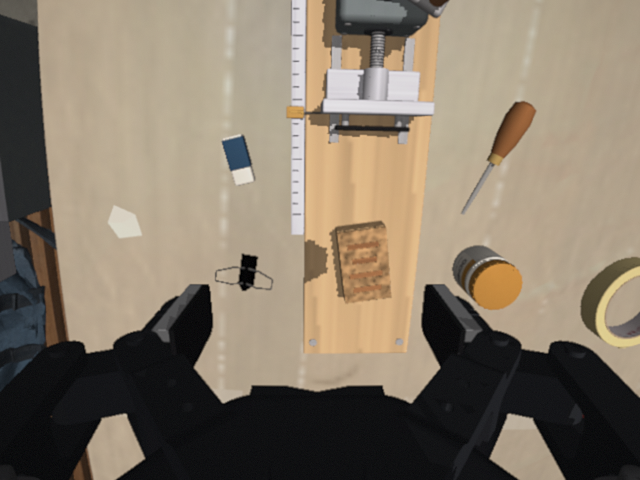

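The pointer (row 288) is level with the clip line (about 280–288), so the stop is on the mark to about 0.5 mm. The block's top corners are near (334,226), (382,221), (391,298) and (345,304). Now I'll fit the block's pose.

```bash
python3 dist.py 190 283 310 288; python3 - <<'E'
from h import *
import glob
c=dict(np.load('last.npz'))
im=cv2.imread('pics/w8.png')
a=im[210:315,320:405]; cv2.imwrite('pics/w8b.png',cv2.resize(a,None,fx=5.5,fy=5.5,interpolation=cv2.INTER_CUBIC))
for n,uv,z in [('nY',(334,226),.033),('fY',(382,221),.033),('fy',(391,298),.033),('ny',(345,304),.033)]:
    print(n,onz(c,uv,z).round(4))
print('bar',[onz(c,uv,.033).round(4) for uv in((331,131),(410,131))])
print('edge',[onz(c,uv,.012).round(4) for uv in((306,100),(304,352),(440,0),(408,352))])
r=env.pinpoint('wrist','block')[:1];print(r)
E
```

```text
-0.0003182592111328943 [0.45848752 0.03467563 0.015     ] [0.44588874 0.03401015 0.013     ]
nY [ 0.4873 -0.0569  0.033 ]
fY [ 0.5282 -0.0487  0.033 ]
fy [ 0.5479 -0.1212  0.033 ]
ny [ 0.506  -0.1307  0.033 ]
bar [array([0.4761, 0.0217, 0.033 ]), array([0.5399, 0.0282, 0.033 ])]
edge [array([0.454 , 0.0445, 0.012 ]), array([ 0.4739, -0.201 ,  0.012 ]), array([0.5542, 0.1337, 0.012 ]), array([ 0.5832, -0.1934,  0.012 ])]
[{'point': [0.5191, -0.0916, 0.0126], 'score': 0.8}]
```

View pics/w8b.png

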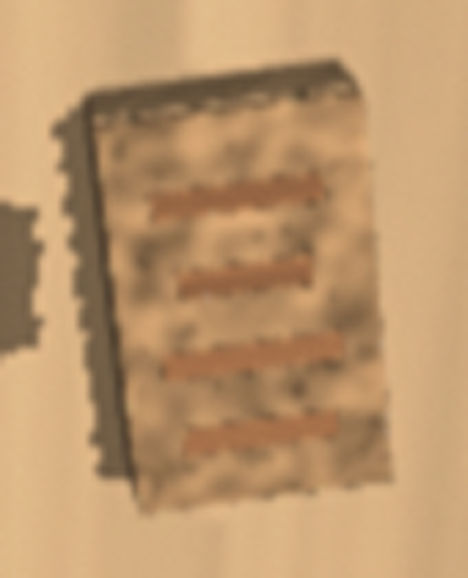

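```bash
python3 - <<'E'
from h import *
c=dict(np.load('last.npz'))
P={n:onz(c,uv,.033)[:2] for n,uv in [('nY',(337.6,231.8)),('fY',(385.8,227.3)),('fy',(391.5,297.8)),('ny',(345.5,303.6))]}
for k in P: print(k,P[k].round(4))
ctr=sum(P.values())/4; ydir=(P['nY']+P['fY']-P['ny']-P['fy'])/2; xdir=(P['fY']+P['fy']-P['nY']-P['ny'])/2
print(ctr.round(4),np.linalg.norm(ydir),np.linalg.norm(xdir),np.arctan2(-ydir[0],ydir[1]),np.arctan2(xdir[1],xdir[0]))
E
```

```text
nY [ 0.491  -0.0618]
fY [ 0.5324 -0.054 ]
fy [ 0.5484 -0.121 ]
ny [ 0.5064 -0.1303]
[ 0.5195 -0.0918] 0.06950757082210071 0.0425324008868058 0.227422045862898 0.2020897947960121
```

>>> {"method": "apply_moves", "body": {"moves": "0 0.4 1 0.6 -0.5 -0.5 1;0 0 0.5 0.6 -0.55 -0.8 1;0 0 0 0.5 -0.5 -0.9 1;0 0 0 0 0 0 1;0 0 0 0 0 0 1", "grip_force": 60}}

```text
time: 15.65
eef_pos: [0.5274, -0.0846, 0.1201]
eef_rot: [3.106, 0.36, 0.017]
wrist_force: [0.1, -0.2, -0.2]
opening: 0.0855
```

>>> {"method": "apply_moves", "body": {"moves": "0 0.1 0 -0.25 -0.25 -0.7 1;0 0 0 0 0 -1 1;0 0 0 0 0 -0.9 1;0 0 0 0 0 0 1"}}

```text
time: 15.98
eef_pos: [0.5248, -0.0882, 0.0456]
eef_rot: [3.104, 0.368, 0.019]
wrist_force: [-2.2, -0.9, -0.9]
opening: 0.0856
```

```bash
python3 - <<'E'
from h import *
c=snap('wrist','w9.png'); s=env.get_state(); print(s['time'],s['eef_pos'],s['eef_rot'],s['wrist_force'])
E
```

```text
16.0333 [ 0.526664   -0.08855987  0.04798734] [3.10224312 0.36795381 0.02436693] [ 0.76524671  1.33971146 -0.7236227 ]
```

View pics/w9.png

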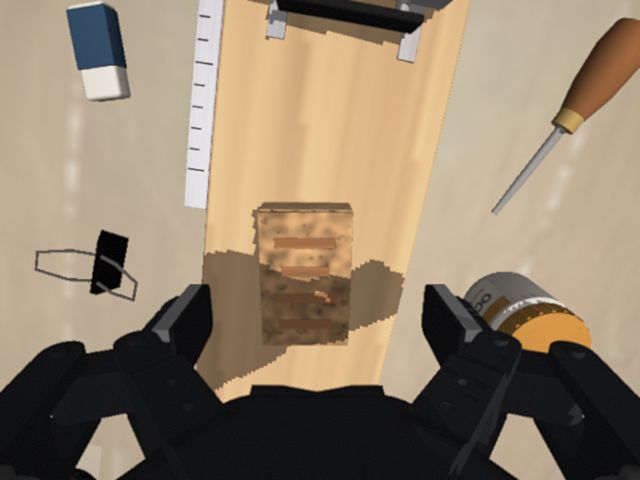

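The block lies square between the fingers at (305,275), about 6 mm left of centre. I'll shift, narrow the opening to clear the jar, descend and grip.

>>> {"method": "apply_moves", "body": {"moves": "0 0.18 0 -0.24 -0.12 0 0.78;0 0 0 0 0 -0.3 0.78;0 0 0 0 0 -0.4 0.78;0 0 0 0 0 -0.2 0.78;0 0 0 0 0 0 0.78"}}

```text
time: 16.45
eef_pos: [0.5254, -0.092, 0.0281]
eef_rot: [3.098, 0.372, 0.022]
wrist_force: [-0.5, -0.1, -0.7]
opening: 0.0665
```

>>> {"method": "apply_moves", "body": {"moves": "0 0.2 0 -0.3 0 -0.25 0.78;0 0 0 0 0 -0.25 0.78;0 0 0 0 0 0 0.78"}}

```text
time: 16.7
eef_pos: [0.5164, -0.0924, 0.0127]
eef_rot: [3.099, 0.372, -0.003]
wrist_force: [-0.1, 0.5, -0.2]
opening: 0.0668
```

Good. I'll close on the block.

>>> {"method": "apply_moves", "body": {"moves": "0 0 0 0 0 0 0.4;0 0 0 0 0 0 0.2;0 0 0 0 0 0 0.2;0 0 0 0 0 0 0.2;0 0 0 0 0 0 0.2", "grip_force": 60}}

```text
time: 17.12
eef_pos: [0.5167, -0.0925, 0.0124]
eef_rot: [3.099, 0.371, -0.002]
wrist_force: [-0.1, 0.3, -0.4]
opening: 0.0425
```

```bash
python3 - <<'E'
from h import *
c=snap('wrist','w10.png'); s=env.get_state(); print(s['time'],s['eef_pos'],s['eef_rot'],s['wrist_force'],s['opening'])
E
```

```text
17.1667 [ 0.51671082 -0.09254392  0.01235316] [ 3.09934849e+00  3.71484548e-01 -2.13271430e-03] [ 0.90358152 -0.00796425 -1.37531294] 0.042353247602682824
```

View pics/w10.png

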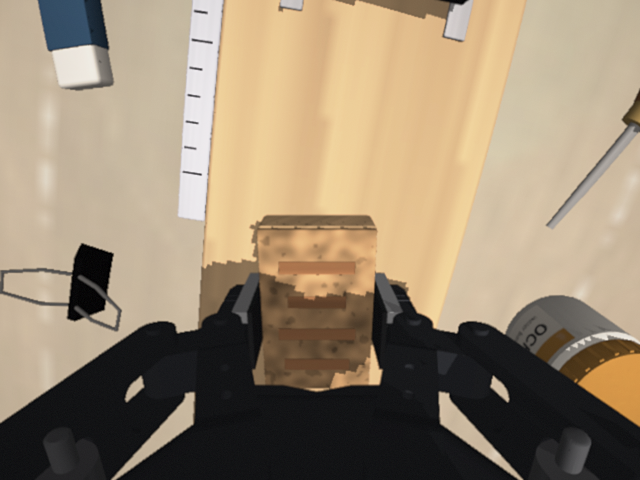

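The block is gripped, square in the pads. I'll turn it to the jig's yaw and slide it toward the stop.

>>> {"method": "apply_moves", "body": {"moves": "0 0 -1 0 0.3 0 0.2;0 0 -0.9 0 0.5 0 0.2;0 0 0 -0.04 0.5 0 0.2;0 0 0 -0.04 0.4 0 0.2;0 0 0 0 0 0 0.2"}}

```text
time: 17.58
eef_pos: [0.5142, -0.0414, 0.0124]
eef_rot: [3.118, 0.119, -0.004]
wrist_force: [-0.2, 0.1, -0.3]
opening: 0.0426
```

```bash
python3 - <<'E'
from h import *
c=snap('wrist','w11.png'); s=env.get_state(); print(s['time'],s['eef_pos'],s['eef_rot'],s['wrist_force'],s['opening'])
E
```

```text
17.6333 [ 0.51426918 -0.04203361  0.01236195] [ 3.11791826  0.11918939 -0.00454746] [ 0.13062208  0.35152847 -0.91090344] 0.04263303533766652
```

View pics/w11.png

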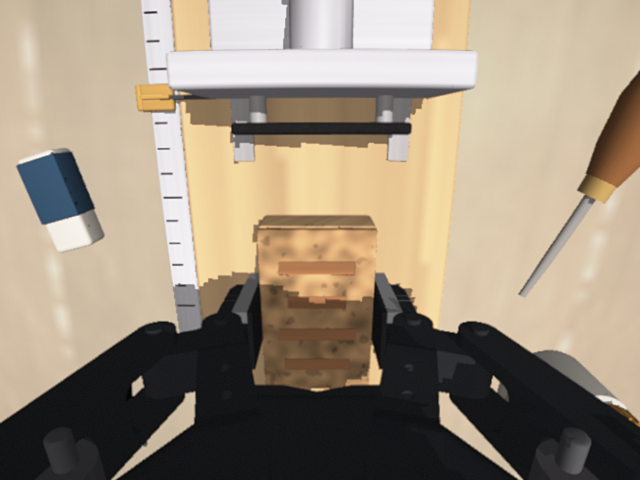

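The view shows the buffer bar's front at row 133 and the block's top edge at row 229, about 36 mm apart and parallel. I'll close the gap most of the way and then creep.

>>> {"method": "apply_moves", "body": {"moves": "0 0 0 -0.03 0.4 0 0.2;0 0 0 -0.04 0.45 0 0.2;0 0 0 0 0 0 0.2;0 0 0 0 0 0 0.2"}}

```text
time: 17.97
eef_pos: [0.5123, -0.0163, 0.0124]
eef_rot: [3.117, 0.117, -0.004]
wrist_force: [0.7, -0.2, -0.3]
opening: 0.043
```

>>> {"method": "apply_moves", "body": {"moves": "0 0 0 -0.01 0.12 0 0.2;0 0 0 0 0.05 0 0.2"}}

```text
time: 18.13
eef_pos: [0.5121, -0.012, 0.0124]
eef_rot: [3.117, 0.117, -0.004]
wrist_force: [-0.3, -1.2, -1.3]
opening: 0.0425
```

>>> {"method": "apply_moves", "body": {"moves": "0 0 0 0 0.05 0 0.2;0 0 0 0 0.05 0 0.2"}}

```text
time: 18.3
eef_pos: [0.5122, -0.0096, 0.0124]
eef_rot: [3.116, 0.115, -0.004]
wrist_force: [0.5, -0.4, 0.1]
opening: 0.0427
```

>>> {"method": "apply_moves", "body": {"moves": "0 0 0 0 0.04 0 0.2;0 0 0 0 0 0 0.2"}}

```text
time: 18.47
eef_pos: [0.5122, -0.0093, 0.0125]
eef_rot: [3.115, 0.116, -0.005]
wrist_force: [0.4, 1.7, -0.2]
opening: 0.0425
```

>>> {"method": "apply_moves", "body": {"moves": "0 0 0 0 0.04 0 0.2;0 0 0 0 0 0 0.2"}}

```text
time: 18.63
eef_pos: [0.5123, -0.0093, 0.0125]
eef_rot: [3.112, 0.117, -0.005]
wrist_force: [-0.0, 0.1, 0.3]
opening: 0.0424
```

>>> {"method": "apply_moves", "body": {"moves": "0 0 0 0 0.05 0 0.2;0 0 0 0 0.05 0 0.2;0 0 0 0 0.05 0 0.2"}}

```text
time: 18.88
eef_pos: [0.5124, -0.0092, 0.0128]
eef_rot: [3.103, 0.124, -0.006]
wrist_force: [-1.0, -7.6, 0.1]
opening: 0.0425
```

>>> {"method": "apply_moves", "body": {"moves": "0 0 0 0 0.08 0 0.2;0 0 0 0 0.08 0 0.2"}}

```text
time: 19.05
eef_pos: [0.5125, -0.0091, 0.0131]
eef_rot: [3.094, 0.128, -0.007]
wrist_force: [-1.1, -10.8, -1.1]
opening: 0.0425
```

The block is in contact, about 5 N per mm. The hand has tilted slightly, so I'll correct that before the firm press.

>>> {"method": "apply_moves", "body": {"moves": "0.3 0 0 0 0.03 0 0.2;0.25 0 0 0 0.03 0 0.2"}}

```text
time: 19.22
eef_pos: [0.5124, -0.0087, 0.0127]
eef_rot: [3.135, 0.132, -0.004]
wrist_force: [0.2, -5.0, -1.1]
opening: 0.0427
```

>>> {"method": "apply_moves", "body": {"moves": "0.08 0 0 0 0.1 0 0.2;0.1 0 0 0 0.12 0 0.2"}}

```text
time: 19.38
eef_pos: [0.5126, -0.0084, 0.0127]
eef_rot: [3.138, 0.138, -0.004]
wrist_force: [-0.9, -14.8, -1.2]
opening: 0.0423
```

>>> {"method": "apply_moves", "body": {"moves": "0.1 0 0 0 0.14 0 0.2;0.1 0 0 0 0.14 0 0.2;0.1 0 0 0 0.14 0 0.2"}}

```text
time: 19.63
eef_pos: [0.5128, -0.0083, 0.0127]
eef_rot: [-3.137, -0.148, 0.004]
wrist_force: [-1.4, -15.6, -1.8]
opening: 0.0422
```

>>> {"method": "apply_moves", "body": {"moves": "0.08 0 0 0 0.16 0 0.2;0.08 0 0 0 0.17 0 0.2;0.08 0 0 0 0.17 0 0.2;0.08 0 0 0 0.17 0 0.2"}}

```text
time: 19.97
eef_pos: [0.5131, -0.0083, 0.0128]
eef_rot: [3.126, 0.163, -0.006]
wrist_force: [-2.1, -19.1, -1.5]
opening: 0.0427
```

19 N reached. Camera calls hold the last target, so I'll push once more and use them to verify a steady press.

>>> {"method": "apply_moves", "body": {"moves": "0 0 -0.15 0 0.13 0 0.2;0 0 -0.1 0 0.16 0 0.2"}}

```text
time: 20.13
eef_pos: [0.5126, -0.0083, 0.0132]
eef_rot: [3.113, 0.135, -0.011]
wrist_force: [-3.6, -20.4, 1.2]
opening: 0.0425
```

```bash
python3 - <<'E'
from h import *
for i in range(7):
    s=env.get_state(); print(round(s['time'],3),s['wrist_force'].round(1),s['eef_pos'].round(4),s['eef_rot'].round(3))
    c=env.camera('wrist')
cv2.imwrite('pics/w12.png',c['img'][:,:,::-1])
E
```

```text
20.133 [ -3.6 -20.4   1.2] [ 0.5126 -0.0083  0.0132] [ 3.113  0.135 -0.011]
20.183 [ -2.9 -17.9   0.9] [ 0.5125 -0.0083  0.0132] [ 3.112  0.136 -0.011]
20.233 [ -2.6 -18.4  -0.3] [ 0.5126 -0.0083  0.0132] [ 3.112  0.137 -0.011]
20.283 [ -2.8 -17.6   0.2] [ 0.5126 -0.0083  0.0132] [ 3.113  0.137 -0.011]
20.333 [ -2.1 -17.4   0.7] [ 0.5126 -0.0083  0.0132] [ 3.113  0.136 -0.011]
20.383 [ -2.4 -17.2  -0.1] [ 0.5126 -0.0083  0.0132] [ 3.113  0.136 -0.011]
20.433 [ -2.8 -17.4   0.4] [ 0.5126 -0.0083  0.0132] [ 3.113  0.136 -0.011]
```

View pics/w12.png

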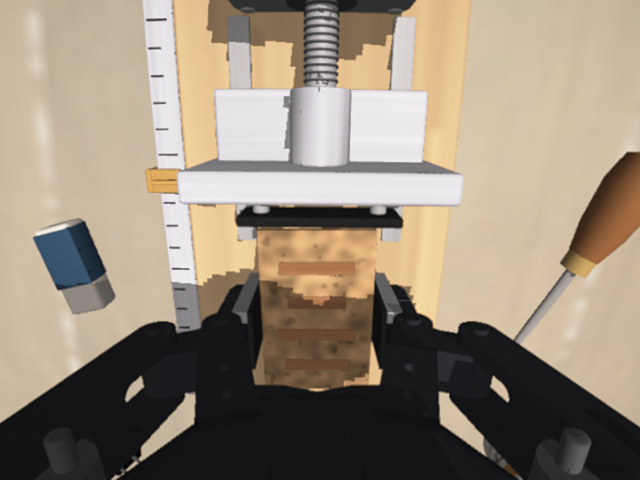

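Steady at 17.5 N for 0.3 s, with the block's edge flush on the bar (row 228). Now I'll relax and release.

>>> {"method": "apply_moves", "body": {"moves": "0.25 0 0 0 0.03 0 0.2;0 0 0 0 0.02 0 0.2;0 0 0 0 0.01 0 0.65;0 0 0 0 0 0 0.7;0 0 0 0 0 0 0.7"}}

```text
time: 20.9
eef_pos: [0.5127, -0.0071, 0.0133]
eef_rot: [3.134, 0.13, -0.009]
wrist_force: [0.1, 0.4, -0.3]
opening: 0.0599
```

>>> {"method": "apply_moves", "body": {"moves": "0 0 0 0 0 0.2 0.7;0 0 0 0 0 0.6 0.7;0 0 0 0 -0.2 1 0.7;0 0 0 -0.2 -0.8 1 0.7;0 0 0 -0.2 -0.8 1 0.7"}}

```text
time: 21.32
eef_pos: [0.4931, -0.0543, 0.1243]
eef_rot: [-3.136, -0.144, 0.036]
wrist_force: [0.3, 0.5, 0.3]
opening: 0.0597
```

>>> {"method": "apply_moves", "body": {"moves": "0 0 0 -0.2 -0.2 1 0.7;0 0 0 0 0 0.8 0.7;0 0 0 0 0 0 0.7;0 0 0 0 0 0 0.7"}}

```text
time: 21.65
eef_pos: [0.4909, -0.0636, 0.1914]
eef_rot: [3.134, 0.141, -0.01]
wrist_force: [-0.3, 0.6, -0.5]
opening: 0.0596
```

```bash
python3 look.py w13; python3 - <<'E'
from h import *
for n in('side','wrist','scene'):
    c=snap(n,'end_%s.png'%n)
    for t in('stop','block','index'):
        r=env.pinpoint(n,t)[:1];print(n,t,[(np.round(a['point'],4),a['score']) for a in r])
E
```

```text
21.7 [ 0.49161767 -0.063636    0.1917308 ] [ 3.13400448  0.14155273 -0.00821016]
254 54
side stop [(array([0.5103, 0.0385, 0.0125]), 0.59)]
side block [(array([ 0.5129, -0.0125,  0.012 ]), 0.74)]
side index [(array([0.4462, 0.0373, 0.0101]), 0.43)]
wrist stop [(array([0.5037, 0.0383, 0.0143]), 0.63)]
wrist block [(array([ 0.5106, -0.0094,  0.0135]), 0.65)]
wrist index [(array([0.4446, 0.0367, 0.0114]), 0.58)]
scene stop [(array([0.5062, 0.0359, 0.012 ]), 0.8)]
scene block [(array([ 0.5205, -0.0077,  0.0136]), 0.75)]
scene index [(array([0.4477, 0.0322, 0.0102]), 0.51)]
```

View pics/w13z.png

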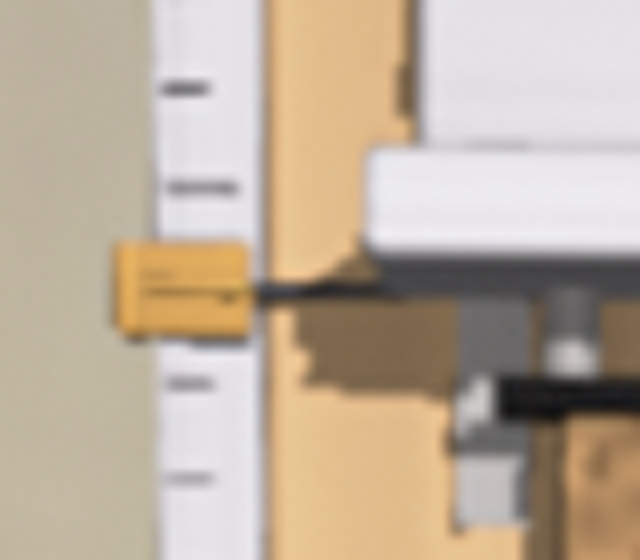

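View pics/w13.png

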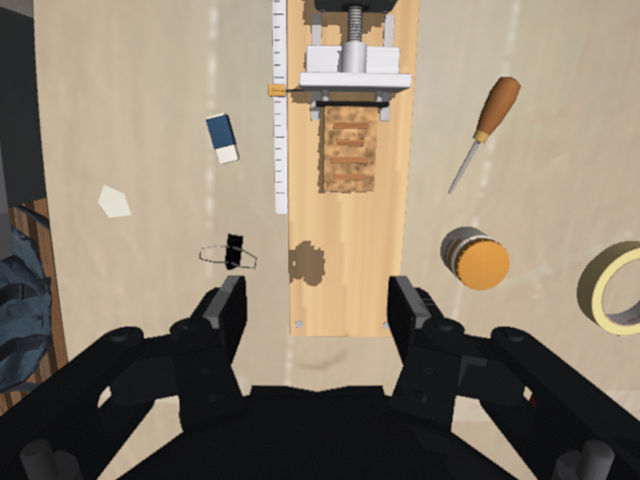

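The pointer (row 291) is on the brass line (row 291). The block stands flush and square on the bar at (350,150), and the hand is clear. I'll hand in.

```bash
python3 -c "
from bench import env
print(env.hand_in(), env.get_state()['time'])"
```

```text
the job is handed in; nothing more can be done
the job is handed in; nothing more can be done
```

The job is handed in at about 22 s, and the last checks agree with the task.

- **Winding past the mark:** I wound the stop counter-clockwise to about 7.6 mm past the mark, measured with the wrist camera from above.
- **Winding back:** I then wound it clockwise through the backlash in two goes. The pointer measured about 0.3 mm from the line before pressing.
- **Pressing the block:** I gripped the block, squared it to the jig and slid it to the buffer bar. I pressed it with a steady 17–18 N at the wrist for about 0.3 s. The highest wrist reading was 20.4 N, though I could only read the force between moves and not during them.
- **After release:** The picture showed the pointer level with the brass line and the block flush on the bar. It looked square and about mid-width, and the hand was clear.
- **Other things on the table:** I planned the moves to keep clear of them. None looked disturbed in the last picture, but I did not measure their positions.

The position finder's block and stop values scattered by several millimetres between cameras, so I relied on the close-up wrist pictures instead.

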